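# Sweep the spare jar lids off the packing board into the tray

## Task

Clear the three loose metal jar lids from the wooden board: with your fingertips, sweep them gently along the board and over its end into the white enamel tray, so that all three end up down inside the tray, none hanging over its edge. Only push them: do not pick up, pinch or press down on a lid, and leave the little jars that stand on the board where they are.

Things in the scene. Friction and masses are not known exactly. Their poses are not given: they have to be found in the camera images.
- board: fixed plain wooden board, 280 mm (x) by 380 mm (y) by 15 mm, on cleats, its top 30 mm above the table; origin on the table under its centre. The lids lie in two lanes along y: one at about x = -85 mm, two (one behind the other) at about x = +85 mm; three little jars stand along x = 0 and leave both lanes free
- tray: fixed shallow white enamel tray on the table, 290 mm (x) by 170 mm (y), parallel to the board; its near rim is tucked 15 mm under the board's overhanging +y or -y end (varies; a low crate of potatoes, up to 70 mm high, stands off the other end), so a lid pushed off that end drops in. Rim 13 mm high, walls 4 mm, floor 4 mm thick; origin at the centre of its underside
- lid_a: loose round metal jar lid lying flat, closed side up, 58 mm across, 12 mm thick, about 11 to 22 g; origin at the centre of its underside, z up; all three lids are alike and slide easily on the board
- lid_b: loose round metal jar lid lying flat, closed side up, 58 mm across, 12 mm thick, about 11 to 22 g; origin at the centre of its underside, z up; all three lids are alike and slide easily on the board
- lid_c: loose round metal jar lid lying flat, closed side up, 58 mm across, 12 mm thick, about 11 to 22 g; origin at the centre of its underside, z up; all three lids are alike and slide easily on the board
- pot_a: small sealed jar standing on the board's middle line, between the lids, 48 mm across and 52 mm tall, about 130 g; to be left where it stands; origin at the centre of its underside, z up
- pot_b: small sealed jar standing on the board's middle line, between the lids, 48 mm across and 52 mm tall, about 130 g; to be left where it stands; origin at the centre of its underside, z up
- pot_c: small sealed jar standing on the board's middle line, between the lids, 48 mm across and 52 mm tall, about 130 g; to be left where it stands; origin at the centre of its underside, z up

How it is judged (in metres and radians):
At the end, for the whole second after the job is handed in: Each lid lies at rest inside the tray: its origin within 117 mm (tray x) and 57 mm (tray y) of the tray's centre, underside below 28 mm above the table, tilted less than 0.6 rad (either side up); each little jar within 15 mm of its start and upright (x of lid_a in the frame of tray between -0.117 and 0.117 m and y of lid_a in the frame of tray between -0.057 and 0.057 m and z of each of lid_a, lid_b, lid_c in the frame of tray below 0.028 m and linear speed of each of lid_a, lid_b, lid_c below 0.02 m/s and (angle between lid_a's own z axis and vertical below 0.6 rad or angle between lid_a's own z axis and vertical above 2.54 rad) and x of lid_b in the frame of tray between -0.117 and 0.117 m and y of lid_b in the frame of tray between -0.057 and 0.057 m and (angle between lid_b's own z axis and vertical below 0.6 rad or angle between lid_b's own z axis and vertical above 2.54 rad) and x of lid_c in the frame of tray between -0.117 and 0.117 m and y of lid_c in the frame of tray between -0.057 and 0.057 m and (angle between lid_c's own z axis and vertical below 0.6 rad or angle between lid_c's own z axis and vertical above 2.54 rad) and distance of each of pot_a, pot_b, pot_c from where it was at the start of the episode below 0.015 m and angle between each of pot_a, pot_b, pot_c's own z axis and vertical below 0.2 rad); the robot touches nothing.
It fails at once if a lid is lifted (its underside more than 20 mm above the board's top) (height (world z) of any of lid_a, lid_b, lid_c above 0.05 m).
It fails at once if a lid is pinched or pressed hard (over 15 N from the fingers) (contact force between the fingers and lid_a above 15 N or contact force between the fingers and lid_b above 15 N or contact force between the fingers and lid_c above 15 N).
It fails at once if a little jar on the board is shifted by more than 15 mm or tipped (distance of any of pot_a, pot_b, pot_c from where it was at the start of the episode above 0.015 m or angle between any of pot_a, pot_b, pot_c's own z axis and vertical above 0.3 rad).
It also fails if it takes over 58 s, if anything falls off the work surface, if the arm or the gripper's body presses on something with over 40 N, if the wrist force passes 120 N, or if a joint passes its speed limit or range.

## Robot

A 6-joint arm with a two-finger parallel gripper is mounted at the origin on the work surface. World frame = base frame: x ahead of the robot, y to its left, z up, the work surface at z = 0. Lengths are in m, angles in degrees, forces in N, time in s.
With the tool pointing down it reaches from about 0.25 to 0.725 m from the base axis. Payload 9.7 kg.
Tool frame: the origin (TCP) lies midway between the tips of the shut fingers; the grasp point (between the pads) lies 19 mm behind it (bot.hold_point_z is the distance from the TCP to the grasp point, in m); z points along the fingers, y is the line along which they close (so a half turn about z gives the same grasp; the last joint's range is limited). The gripper opens to 85 mm and grips with 20 to 120 N. Pads are 22 mm wide; open, the fingers measure 114 mm over their backs; the gripper's body (76 mm by 85 mm) begins 54 mm behind the grasp point. The pads swing forward as they close: fully open they stand 13 mm farther back than shut.
Start: joints at [71.047, 4.979, 10.078, 95.1, 0, 90], TCP at [0.179, 0.52, 0.231] pointing down, gripper open.
Joint ranges: [-179.16, 179.16], [-48.56, 103.87], [-65.8, 70.77], [-126.05, 130.52], [-82.76, 87.17], [-180, 180]. Speed limits (degrees/s): [127.2, 127.2, 147.25, 180, 180, 180].

## Interface

Orientations are given as [roll, pitch, yaw] about the fixed x, y, z axes, in that order (R = Rz(yaw) Ry(pitch) Rx(roll)).
In Python, from workcell import bot gives the robot as it stands.
- The arm moves only by the tool play_rows, never from a script. Its argument "steps" is a list that holds one entry, the list of rows, each a list of 4 numbers: the shift along the tool's x, y, z in m, then the turn about the tool's z in rad. In form: [[[tx, ty, tz, yaw], ...]]. A call has exactly 5 rows; each row shifts and turns the commanded pose from where the row before left it, along the tool's axes as they then stand; what a row does not reach is not made up. A row lasts 1/12 s, in which the tool goes at most 41.7 mm and 7.16 degrees, less where a joint would pass 70% of its speed; a pose out of reach is approached as far as the arm can. A call is refused whole if a number of a shift passes 0.0417 or a number of a turn 0.125, either way. A call with a gripper value outside its range is refused whole. "gripper" is the finger opening in m, from 0 to 0.0854, set as the call begins (left out, the last holds). The fingers move at their own pace and stop on an object; "squeeze" is the grip in N (left out, the last holds). Time passes only in rows, so rows that do not move let the fingers close, or fill a call up. It gives the time, the measured TCP pose, the force, the opening and the grip force at its end, in the units of the state.
- bot.get_obs(): the state, without advancing time (a new reading comes with each control period).
- bot.camera(name): name is "side" or "top" or "wrist"; returns a dict with "img" (400x640x3 uint8, blue, green, red), "vfov" (degrees; the focal length in pixels is half the picture's height over the tangent of half this angle, whatever the lens; pixels are square), "cx", "cy" (the principal point, pixels), "xyz" and "attitude" of the camera in the world. Camera axes: x right, y down, z forward; pixel columns grow to the right and rows downward; lengths in m; the calibration is good to about 2 mm. A picture is of the moment at which its call begins. There is no depth.
- bot.job_done(): hands the job in; it is judged then, once.
The state is a dict: "time": time; "q": joint angles; "qd": joint speeds; "joint_efforts": joint torques, N m; "ee_pos": TCP position; "tcp_rot": TCP orientation; "wrist_force": force on the tool from outside, world axes, zero at the start; "torque": the same for the moment, N m; "opening": finger opening in m; "grasp_force": force on a finger pad.
Only numpy, scipy, OpenCV 4.12 (cv2) and the standard library are available. Lean on these libraries where they do the work, as an engineer would, in place of code of your own. Each camera call takes 0.05 s, during which the arm holds its last target. There are 200 camera calls.

## Working session

There is one attempt and no reset: what is moved stays moved. The work goes in short steps, Python scripts to look and compute and a tool call to move; the robot and the scene stay as the last step left them, time stands still between calls to the robot, and variables do not carry over. Pictures are saved under pics/ and viewed, at most 10 in all, crops included, and the job is handed in when it is done.

Besides the shell and the picture viewer there is one more tool, called after "Call:" as name(argument=value, ...) on one line, values as JSON. play_rows: Moves the arm, as the interface text tells. Its arguments: {"type":"object","properties":{"steps":{"type":"array","items":{"type":"array","items":{"type":"array","items":{"type":"number"}}}},"gripper":{"type":"number"},"squeeze":{"type":"number"}},"required":["steps"]}

```bash
mkdir -p pics; python3 - <<'E'
from workcell import bot
import cv2
for n in ["top","side"]:
    c=bot.camera(n); cv2.imwrite(f"pics/{n}0.png",c["img"]); print(n,{k:v for k,v in c.items() if k!="img"})
o=bot.get_obs(); print(o["time"],o["ee_pos"],o["tcp_rot"])
E
```

```text
top {'vfov': 47.555473790556135, 'cx': 319.0903571565931, 'cy': 202.24424276777907, 'xyz': array([0.43203824, 0.00946272, 0.9934588 ]), 'attitude': array([-171.18616833,    0.68344582,  -89.26826206])}
side {'vfov': 46.54754363755082, 'cx': 318.1986272354171, 'cy': 200.37368469696767, 'xyz': array([ 0.27856997, -0.42539136,  0.57779436]), 'attitude': array([-133.50995599,    0.32120768,  -32.33452075])}
0.1 [0.17856969 0.51997844 0.23066078] [-1.79930978e+02 -1.24780995e-03  1.61047112e+02]
```

View pics/top0.png

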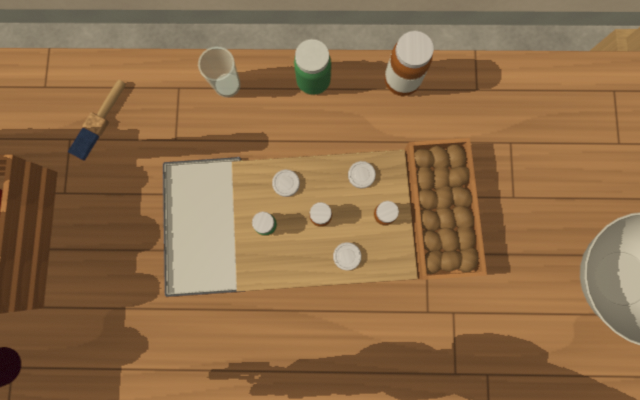

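The top view shows the tray on the image left (world +y) and the potato crate on the right. The lids are at about (286,183), (361,175) and (347,257), and the jars are along the middle at (263,223), (320,214) and (387,212). Next I'll get the metric positions.

```bash
cat > h.py <<'E'
from workcell import bot
import numpy as np, cv2
from scipy.spatial.transform import Rotation as R
def world(c,uv,z):
    f=200/np.tan(np.radians(c["vfov"]/2)); A=R.from_euler("xyz",c["attitude"],degrees=True).as_matrix()
    d=A@np.array([(uv[0]-c["cx"])/f,(uv[1]-c["cy"])/f,1]); p=np.array(c["xyz"]); return p+d*(z-p[2])/d[2]
def togo(t,yaw):
    "shift to world t in the tool's axes now, and after turning to yaw (deg)"
    o=bot.get_obs(); r=R.from_euler("xyz",o["tcp_rot"],degrees=True)
    D=np.array(t)-o["ee_pos"]; print("t",o["time"],"pos",o["ee_pos"].round(4),"rot",o["tcp_rot"].round(1),"tool shift",r.inv().apply(D).round(4))
E
python3 - <<'E'
from h import *
c=bot.camera("top")
for n,u,z in [("lidF",(286,183),.042),("lidR",(361.5,175),.042),("lidN",(347,257),.042),("potL",(263.5,223),.082),("potM",(320,213.5),.082),("potR",(387.5,212),.082),
 ("bc1",(239,158),.03),("bc2",(406,150),.03),("bc3",(417,280),.03),("bc4",(237,291),.03),("tr1",(164,162),.013),("tr2",(167,295),.013),("cr1",(413,144),.06),("cr2",(424,276),.06)]:
    print(n,world(c,u,z).round(4))
o=bot.get_obs();print(R.from_euler("xyz",o["tcp_rot"],degrees=True).as_matrix().round(3))
im=c["img"][130:310,150:500];cv2.imwrite("pics/crop.png",cv2.resize(im,None,fx=2.28,fy=2.28,interpolation=cv2.INTER_CUBIC))
E
```

```text
lidF [0.6203 0.0939 0.042 ]
lidR [ 0.6394 -0.0673  0.042 ]
lidN [ 0.4648 -0.0369  0.042 ]
potL [0.5296 0.1339 0.082 ]
potM [0.5502 0.02   0.082 ]
potR [ 0.5548 -0.1164  0.082 ]
bc1 [0.6772 0.1992 0.03  ]
bc2 [ 0.6987 -0.1653  0.03  ]
bc3 [ 0.4193 -0.1836  0.03  ]
bc4 [0.3918 0.192  0.03  ]
tr1 [0.6708 0.3694 0.013 ]
tr2 [0.3807 0.3441 0.013 ]
cr1 [ 0.7036 -0.1749  0.06  ]
cr2 [ 0.4279 -0.1919  0.06  ]
[[-0.946  0.325 -0.   ]
 [ 0.325  0.946 -0.001]
 [ 0.    -0.001 -1.   ]]
```

View pics/crop.png

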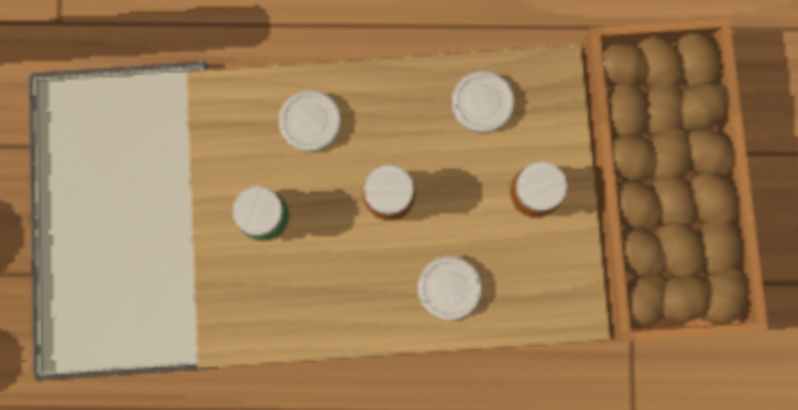

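Call:
play_rows(steps=[[[0,0,0,0.12],[0,0,0,0.12],[0,0,0,0.12],[0,0,0,0.12],[0,0,0,0.12]]], gripper=0.024)

```text
time: 0.57
ee_pos: [0.1786, 0.5201, 0.231]
tcp_rot: [-180.0, 0.0, 126.3]
wrist_force: [0.1, -0.7, -0.2]
opening: 0.0257
grasp_force: 0.0
```

Call:
play_rows(steps=[[[0,0,0,0.12],[0,0,0,0.12],[0,0,0,0.12],[0,0,0,0.12],[0,0,0,0.076]]])

```text
time: 0.98
ee_pos: [0.1786, 0.5201, 0.231]
tcp_rot: [-180.0, 0.0, 94.4]
wrist_force: [-0.2, -0.9, -0.2]
opening: 0.0242
grasp_force: 0.0
```

```bash
cat >> h.py <<'E'
C=np.array([.546,.014]); d=np.array([-.083,.9965]); e=np.array([.9965,.083])
def B(cross,along,z): return np.r_[C+cross*e+along*d,z]
def bf():
    p=bot.get_obs()["ee_pos"]; print("board frame: cross %.4f along %.4f"%((p[:2]-C)@e,(p[:2]-C)@d))
E
python3 -c "
from h import *
togo(B(.0805,.0136,.12),0); print(bot.get_obs()['opening'])"
```

```text
t 0.9833 pos [0.1786 0.5201 0.231 ] rot [-180.     0.    94.4] tool shift [-0.5189  0.4076  0.1112]
0.02424599368667062
```

Call:
play_rows(steps=[[[-0.026,0.0204,0,0],[-0.026,0.0204,0,0],[-0.026,0.0204,0,0],[-0.026,0.0204,0,0],[-0.026,0.0204,0,0]]])

```text
time: 1.4
ee_pos: [0.2918, 0.3979, 0.2311]
tcp_rot: [-180.0, 0.0, 94.8]
wrist_force: [0.3, -0.4, -0.6]
opening: 0.0238
grasp_force: 0.0
```

Call:
play_rows(steps=[[[-0.026,0.0204,0,0],[-0.026,0.0204,0,0],[-0.026,0.0204,0,0],[-0.026,0.0204,0,0],[-0.026,0.0204,0,0]]])

```text
time: 1.82
ee_pos: [0.4045, 0.2768, 0.2312]
tcp_rot: [-180.0, 0.0, 94.8]
wrist_force: [0.5, 1.0, -0.3]
opening: 0.0242
grasp_force: 0.0
```

Call:
play_rows(steps=[[[-0.026,0.0204,0,0],[-0.026,0.0204,0,0],[-0.026,0.0204,0,0],[-0.026,0.0204,0,0],[-0.026,0.0204,0,0]]])

```text
time: 2.23
ee_pos: [0.5171, 0.1557, 0.2311]
tcp_rot: [-180.0, -0.0, 94.8]
wrist_force: [0.2, 0.9, -0.2]
opening: 0.0241
grasp_force: 0.0
```

Call:
play_rows(steps=[[[-0.026,0.0204,0,0],[-0.026,0.0204,0,0],[-0.026,0.0204,0,0],[-0.026,0.0204,0,0],[-0.026,0.0204,0,0]]])

```text
time: 2.65
ee_pos: [0.6297, 0.0348, 0.2309]
tcp_rot: [-180.0, -0.0, 94.8]
wrist_force: [1.2, 0.5, 0.8]
opening: 0.0238
grasp_force: 0.0
```

Call:
play_rows(steps=[[[0,0,0.03,0],[0,0,0.03,0],[0,0,0.03,0],[0,0,0.02,0],[0,0,0,0]]])

```text
time: 3.07
ee_pos: [0.6265, 0.036, 0.1157]
tcp_rot: [-179.5, -0.0, 94.8]
wrist_force: [-0.3, -0.1, -0.8]
opening: 0.0238
grasp_force: 0.0
```

```bash
python3 -c "
from h import *
togo(B(.0805,.0136,.034),0); bf()
c=bot.camera('wrist'); cv2.imwrite('pics/w1.png',c['img'])"
```

```text
t 3.0667 pos [0.6265 0.036  0.1157] rot [-179.5   -0.    94.8] tool shift [-0.0016 -0.0009  0.0817]
board frame: cross 0.0820 along 0.0152
```

View pics/w1.png

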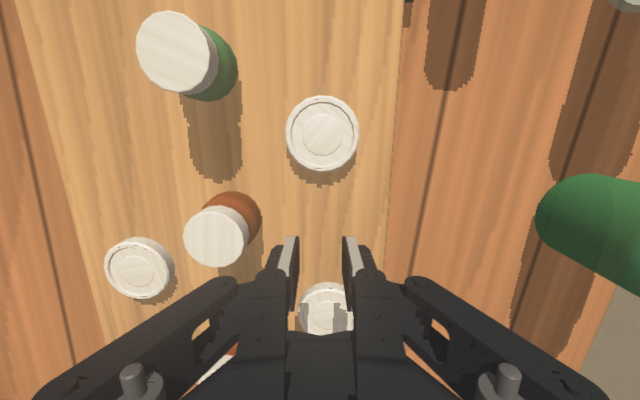

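The lid ahead, at (322,133), is centred between the fingertips at about (321,250), with the jars well clear. I'll lower now.

Call:
play_rows(steps=[[[0,0,0.025,0],[0,0,0.025,0],[0,0,0.02,0],[0,0,0.006,0],[0,0,0.004,0]]])

```text
time: 3.53
ee_pos: [0.6291, 0.0363, 0.042]
tcp_rot: [180.0, 0.0, 94.8]
wrist_force: [1.1, 0.4, 1.2]
opening: 0.0243
grasp_force: 0.0
```

```bash
python3 -c "
from h import *
togo(B(.0805,.0136,.034),0); bf(); print(bot.get_obs()['wrist_force'])
c=bot.camera('side'); cv2.imwrite('pics/s1.png',c['img'])"
```

```text
t 3.5333 pos [0.6291 0.0363 0.042 ] rot [180.    0.   94.8] tool shift [-0.0018 -0.0041  0.008 ]
board frame: cross 0.0846 along 0.0154
[1.06518727 0.37915331 1.18937879]
```

View pics/s1.png

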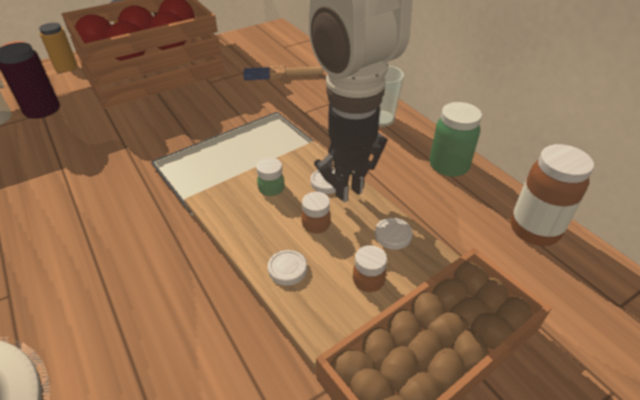

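The side view shows the fingers at about (345,190) standing on the lane behind the front lid (322,180), clear of the jars. They are still about 8 mm too high.

Call:
play_rows(steps=[[[0,-0.002,0.003,0],[0,-0.001,0.003,0],[0,0,0.002,0],[0,0,0,0],[0,0,0,0]]])

```text
time: 4.0
ee_pos: [0.626, 0.036, 0.0337]
tcp_rot: [180.0, 0.0, 94.8]
wrist_force: [-0.0, -0.1, 0.2]
opening: 0.024
grasp_force: 0.0
```

Call:
play_rows(steps=[[[0.006,0,0,0],[0.006,0,0,0],[0.008,0,0,0],[0.01,0,0,0],[0.01,0,0,0]]])

```text
time: 4.42
ee_pos: [0.6224, 0.077, 0.0333]
tcp_rot: [180.0, -0.0, 94.8]
wrist_force: [-0.6, -0.2, 0.1]
opening: 0.0244
grasp_force: 0.1
```

Call:
play_rows(steps=[[[0.012,0,0,0],[0.013,0,0,0],[0.014,0,0,0],[0.015,0,0,0],[0.016,0,0,0]]])

```text
time: 4.83
ee_pos: [0.6164, 0.1472, 0.0333]
tcp_rot: [180.0, -0.0, 94.8]
wrist_force: [0.8, -0.4, 0.2]
opening: 0.0241
grasp_force: 0.1
```

Call:
play_rows(steps=[[[0.018,0,0,0],[0.019,0,0,0],[0.02,0,0,0],[0.018,0,0,0],[0.006,0,0,0]]])

```text
time: 5.25
ee_pos: [0.6092, 0.2296, 0.0332]
tcp_rot: [-180.0, -0.0, 94.9]
wrist_force: [0.3, 0.3, -0.4]
opening: 0.0238
grasp_force: 0.0
```

```bash
python3 -c "
from h import *
bf()
c=bot.camera('wrist'); a=cv2.resize(c['img'],(480,300))
c=bot.camera('side'); cv2.imwrite('pics/s2.png',np.vstack([a,cv2.resize(c['img'],(480,300))]))"
```

```text
board frame: cross 0.0808 along 0.2096
```

View pics/s2.png

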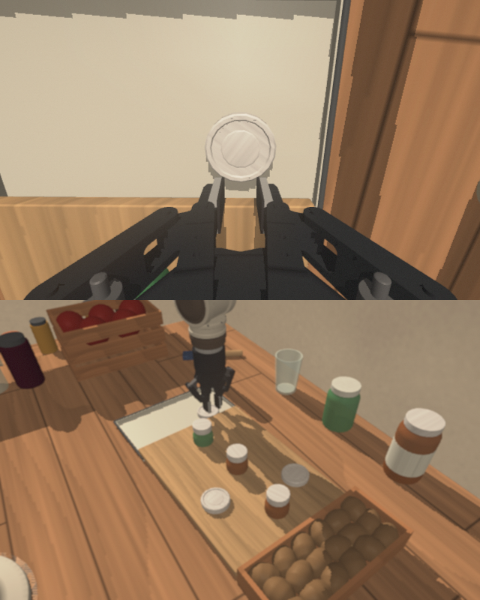

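The lid dropped and looks flat in the tray just ahead of the fingertips (upper picture, around (240,147)). I'll measure where it lies.

```bash
python3 -c "
from h import *
c=bot.camera('wrist'); print(c['xyz'],c['attitude'])
for n,u,z in [('ctr',(320,196),.016),('near',(320,241),.016),('far',(320,152),.016),('edge',(340,266),.03)]:
    p=world(c,u,z); print(n,p.round(4),(p[:2]-C)@e,(p[:2]-C)@d)"
```

```text
[0.60294902 0.30097828 0.17577943] [ 1.63581824e+02 -7.76217542e-03  4.91578392e+00]
ctr [0.6067 0.2567 0.016 ] 0.08059915427551236 0.23681507862428447
near [0.6092 0.2274 0.016 ] 0.08067281758314959 0.2074360627142548
far [0.6044 0.2827 0.016 ] 0.08053361890448453 0.2629524429356946
edge [0.6218 0.2189 0.03  ] 0.09251169911205866 0.1978495506771542
```

Call:
play_rows(steps=[[[0,0,-0.02,0],[0,0,-0.02,0],[0,0,-0.02,0],[0,0,-0.02,0],[0,0,-0.02,0]]])

```text
time: 5.82
ee_pos: [0.6099, 0.2251, 0.1343]
tcp_rot: [-180.0, 0.0, 94.7]
wrist_force: [0.8, -0.6, -0.2]
opening: 0.0242
grasp_force: 0.0
```

Call:
play_rows(steps=[[[-0.0358,0.0005,0,0],[-0.0358,0.0005,0,0],[-0.0358,0.0005,0,0],[-0.0358,0.0005,0,0],[-0.0358,0.0005,0,0]]])

```text
time: 6.23
ee_pos: [0.6271, 0.0455, 0.1335]
tcp_rot: [180.0, 0.0, 94.8]
wrist_force: [-0.4, 0.7, -0.0]
opening: 0.0241
grasp_force: 0.0
```

Call:
play_rows(steps=[[[-0.0358,0.0006,0,0],[-0.0358,0.0006,0,0],[-0.0358,0.0006,0,0],[-0.0358,0.0006,0,0],[-0.0358,0.0006,0,0]]])

```text
time: 6.65
ee_pos: [0.6447, -0.1329, 0.1335]
tcp_rot: [180.0, 0.0, 94.7]
wrist_force: [0.0, 0.5, 0.1]
opening: 0.0242
grasp_force: 0.0
```

Call:
play_rows(steps=[[[0,0,0.02,0],[0,0,0.02,0],[0,0,0,0],[0,0,0,0],[0,0,0,0]]])

```text
time: 7.07
ee_pos: [0.6454, -0.1302, 0.0945]
tcp_rot: [180.0, 0.0, 94.8]
wrist_force: [-0.3, 0.6, 0.5]
opening: 0.0245
grasp_force: 0.0
```

```bash
python3 -c "
from h import *
togo(B(.0863,-.148,.034),0); bf()
c=bot.camera('wrist'); cv2.imwrite('pics/w3.png',c['img'])"
```

```text
t 7.0667 pos [ 0.6454 -0.1302  0.0945] rot [180.    0.   94.8] tool shift [ 0.004  -0.0008  0.0605]
board frame: cross 0.0871 along -0.1519
```

View pics/w3.png

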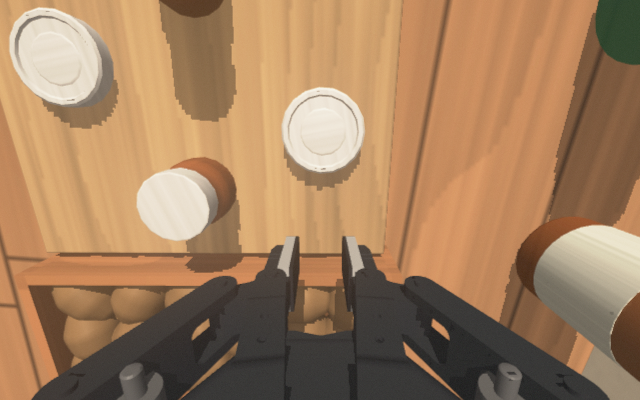

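The lid at (323,130) is centred on the fingers. The crate rim, at row 260–285, is close behind, so I'll check the clearance before going down.

```bash
python3 -c "
from h import *
c=bot.camera('wrist'); o=bot.get_obs()['ee_pos']
for n,u,z in [('lid',(323,130),.042),('bend',(250,252),.03),('rim',(250,262),.06),('rim',(250,262),.07)]:
    p=world(c,u,z); print(n,((p[:2]-C)@e).round(4),((p[:2]-C)@d).round(4))
A=R.from_euler('xyz',c['attitude'],degrees=True).as_matrix(); q=A.T@(o-c['xyz']); f=200/np.tan(np.radians(c['vfov']/2)); print('tcp px',q[:2]/q[2]*f+[c['cx'],c['cy']])"
```

```text
lid 0.0893 -0.086
bend 0.0294 -0.1843
rim 0.0372 -0.1769
rim 0.04 -0.1714
tcp px [320.69703758 252.77810736]
```

Call:
play_rows(steps=[[[0.008,0.001,0.01,0],[0.006,0,0.01,0],[0,0,0.018,0],[0,0,0.016,0],[0,0,0.006,0]]])

```text
time: 7.58
ee_pos: [0.6437, -0.1146, 0.0299]
tcp_rot: [-179.8, -0.1, 94.9]
wrist_force: [0.1, 1.4, 30.2]
opening: 0.024
grasp_force: 19.0
```

Call:
play_rows(steps=[[[0,0,0,0],[0,0,0,0],[0.003,0,0,0],[0.005,0,0,0],[0.006,0,0,0]]])

```text
time: 8.0
ee_pos: [0.6441, -0.1016, 0.0336]
tcp_rot: [180.0, 0.0, 94.8]
wrist_force: [-0.9, -0.1, 0.3]
opening: 0.0239
grasp_force: 0.1
```

```bash
python3 -c "
from h import *
bf()"
```

```text
board frame: cross 0.0882 along -0.1233
```

Call:
play_rows(steps=[[[0.01,0,0,0],[0.012,0,0,0],[0.014,0,0,0],[0.015,0,0,0],[0.015,0,0,0]]])

```text
time: 8.42
ee_pos: [0.6382, -0.0343, 0.0334]
tcp_rot: [180.0, -0.0, 94.8]
wrist_force: [0.5, -0.4, -0.3]
opening: 0.0239
grasp_force: 0.1
```

Call:
play_rows(steps=[[[0.016,0,0,0],[0.016,0,0,0],[0.016,0,0,0],[0.016,0,0,0],[0.016,0,0,0]]])

```text
time: 8.83
ee_pos: [0.6314, 0.0455, 0.0333]
tcp_rot: [180.0, -0.0, 94.8]
wrist_force: [0.2, -0.9, -1.1]
opening: 0.0237
grasp_force: 0.1
```

Call:
play_rows(steps=[[[0.016,0,0,0],[0.016,0,0,0],[0.016,0,0,0],[0.016,0,0,0],[0.016,0,0,0]]])

```text
time: 9.25
ee_pos: [0.6245, 0.1252, 0.0333]
tcp_rot: [180.0, -0.0, 94.8]
wrist_force: [0.0, 0.1, 0.9]
opening: 0.0239
grasp_force: 0.1
```

Call:
play_rows(steps=[[[0.018,0,0,0],[0.02,0,0,0],[0.022,0,0,0],[0.024,0,0,0],[0.02,0,0,0]]])

```text
time: 9.67
ee_pos: [0.6154, 0.2295, 0.0333]
tcp_rot: [-180.0, -0.0, 94.9]
wrist_force: [0.2, 0.8, -0.2]
opening: 0.0239
grasp_force: 0.0
```

Call:
play_rows(steps=[[[0.006,0,0,0],[0,0,0,0],[0,0,0,0],[0,0,0,0],[0,0,0,0]]])

```text
time: 10.08
ee_pos: [0.6159, 0.232, 0.0333]
tcp_rot: [-180.0, 0.0, 94.8]
wrist_force: [-0.9, -0.6, -0.4]
opening: 0.0241
grasp_force: 0.0
```

```bash
python3 -c "
from h import *
bf()
c=bot.camera('wrist'); a=cv2.resize(c['img'],(480,300))
c=bot.camera('side'); cv2.imwrite('pics/s4.png',np.vstack([a,cv2.resize(c['img'],(480,300))]))"
```

```text
board frame: cross 0.0877 along 0.2114
```

View pics/s4.png

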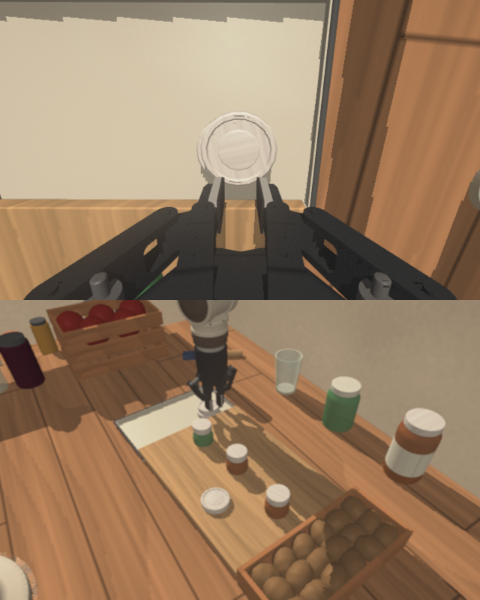

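The second lid came to rest flat on top of the first, with its underside at about 16 mm, inside the limits. Next is the near lid.

Call:
play_rows(steps=[[[0,0,-0.02,0],[0,0,-0.02,0],[0,0,-0.02,0],[0,0,-0.02,0],[0,0,-0.02,0]]])

```text
time: 10.6
ee_pos: [0.6159, 0.2321, 0.1343]
tcp_rot: [180.0, 0.0, 94.8]
wrist_force: [0.1, 0.5, -0.1]
opening: 0.0244
grasp_force: 0.0
```

Call:
play_rows(steps=[[[-0.0315,-0.0173,0,0],[-0.0315,-0.0173,0,0],[-0.0315,-0.0173,0,0],[-0.0315,-0.0173,0,0],[-0.0315,-0.0173,0,0]]])

```text
time: 11.02
ee_pos: [0.5419, 0.0668, 0.1333]
tcp_rot: [180.0, 0.0, 94.8]
wrist_force: [0.9, -0.4, 0.0]
opening: 0.024
grasp_force: 0.0
```

Call:
play_rows(steps=[[[-0.0315,-0.0173,0,0],[-0.0315,-0.0173,0,0],[-0.0315,-0.0173,0,0],[-0.0315,-0.0173,0,0],[-0.0315,-0.0173,0,0]]])

```text
time: 11.43
ee_pos: [0.4687, -0.0974, 0.1335]
tcp_rot: [180.0, 0.0, 94.8]
wrist_force: [0.4, 0.6, -0.1]
opening: 0.0239
grasp_force: 0.0
```

Call:
play_rows(steps=[[[0,0,0.02,0],[0,0,0.02,0],[0,0,0,0],[0,0,0,0],[0,0,0,0]]])

```text
time: 11.85
ee_pos: [0.4701, -0.0956, 0.0943]
tcp_rot: [180.0, 0.0, 94.8]
wrist_force: [0.1, -0.2, 0.3]
opening: 0.0245
grasp_force: 0.0
```

```bash
python3 -c "
from h import *
togo(B(-.085,-.104,.034),0); bf()
c=bot.camera('wrist'); cv2.imwrite('pics/w5.png',c['img'])
t=bot.camera('top'); g=cv2.cvtColor(c['img'],cv2.COLOR_BGR2GRAY)
print(cv2.HoughCircles(g,cv2.HOUGH_GRADIENT,1,60,param1=120,param2=30,minRadius=32,maxRadius=50))"
```

```text
t 11.85 pos [ 0.4701 -0.0956  0.0943] rot [180.    0.   94.8] tool shift [-0.0011 -0.0003  0.0603]
board frame: cross -0.0847 along -0.1029
[[[321.5 134.5  41.8]]]
```

View pics/w5.png

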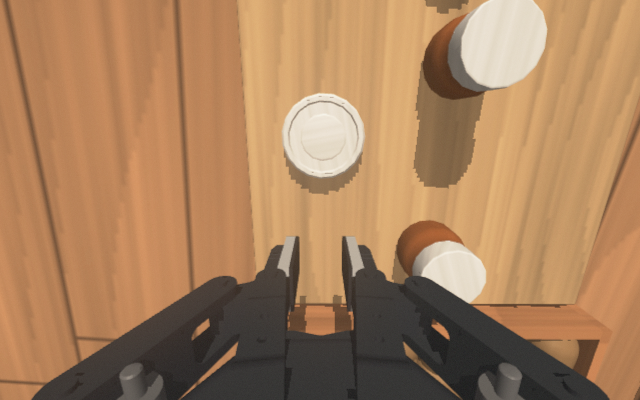

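The lid at (322,135) is centred between the fingers. The nearest jar, at (448,275), is off to the side and clear.

Call:
play_rows(steps=[[[0.005,0,0.016,0],[0,0,0.016,0],[0,0,0.014,0],[0,0,0.008,0],[0,0,0.003,0]]])

```text
time: 12.37
ee_pos: [0.4692, -0.0903, 0.0357]
tcp_rot: [-180.0, -0.0, 94.8]
wrist_force: [-1.1, 0.0, 0.7]
opening: 0.0239
grasp_force: 0.0
```

Call:
play_rows(steps=[[[0,0,0.002,0],[0,0,0.001,0],[0,0,0,0],[0,0,0,0],[0.004,0,0,0]]])

```text
time: 12.78
ee_pos: [0.4694, -0.0869, 0.0339]
tcp_rot: [179.9, 0.0, 94.8]
wrist_force: [-0.0, 0.6, 0.5]
opening: 0.0239
grasp_force: 0.0
```

Call:
play_rows(steps=[[[0.006,0,0,0],[0.008,0,0,0],[0.01,0,0,0],[0.012,0,0,0],[0.013,0,0,0]]])

```text
time: 13.2
ee_pos: [0.4648, -0.0365, 0.0333]
tcp_rot: [180.0, -0.0, 94.8]
wrist_force: [0.1, 0.1, 0.4]
opening: 0.0242
grasp_force: 0.1
```

Call:
play_rows(steps=[[[0.015,0,0,0],[0.015,0,0,0],[0.015,0,0,0],[0.015,0,0,0],[0.015,0,0,0]]])

```text
time: 13.62
ee_pos: [0.4582, 0.0387, 0.0333]
tcp_rot: [180.0, -0.0, 94.8]
wrist_force: [0.0, 0.7, -0.2]
opening: 0.0239
grasp_force: 0.1
```

Call:
play_rows(steps=[[[0.016,0,0,0],[0.016,0,0,0],[0.016,0,0,0],[0.016,0,0,0],[0.016,0,0,0]]])

```text
time: 14.03
ee_pos: [0.4513, 0.1184, 0.0333]
tcp_rot: [180.0, -0.0, 94.9]
wrist_force: [-0.2, 0.4, 0.3]
opening: 0.024
grasp_force: 0.1
```

Call:
play_rows(steps=[[[0.018,0,0,0],[0.02,0,0,0],[0.022,0,0,0],[0.022,0,0,0],[0.016,0,0,0]]])

```text
time: 14.45
ee_pos: [0.4428, 0.2168, 0.0334]
tcp_rot: [180.0, -0.0, 94.9]
wrist_force: [0.0, 0.2, -0.9]
opening: 0.0244
grasp_force: 0.0
```

Call:
play_rows(steps=[[[0.004,0,0,0],[0,0,0,0],[0,0,0,0],[0,0,-0.02,0],[0,0,-0.03,0]]])

```text
time: 14.87
ee_pos: [0.4416, 0.2168, 0.0812]
tcp_rot: [-179.7, 0.1, 94.8]
wrist_force: [0.1, 1.0, 0.9]
opening: 0.0239
grasp_force: 0.0
```

Call:
play_rows(steps=[[[0,0,-0.03,0],[0,-0.02,-0.03,0],[0,-0.03,-0.03,0],[-0.02,-0.03,-0.02,0],[-0.03,-0.03,0,0]]])

```text
time: 15.28
ee_pos: [0.3388, 0.1601, 0.1965]
tcp_rot: [179.7, -0.1, 94.9]
wrist_force: [0.5, -0.7, 1.1]
opening: 0.0242
grasp_force: 0.0
```

Call:
play_rows(steps=[[[-0.03,-0.03,0,0],[-0.03,-0.02,0,0],[-0.03,0,0,0],[0,0,0,0],[0,0,0,0]]])

```text
time: 15.7
ee_pos: [0.2971, 0.065, 0.193]
tcp_rot: [179.9, -0.0, 94.5]
wrist_force: [-0.1, 0.2, 0.1]
opening: 0.0241
grasp_force: 0.0
```

```bash
python3 -c "
from h import *
bf()
c=bot.camera('top'); a=cv2.resize(c['img'][130:310,150:500],None,fx=1.6,fy=1.6)
c=bot.camera('side'); b=cv2.resize(c['img'][90:270,120:470],None,fx=1.6,fy=1.6); cv2.imwrite('pics/s6.png',np.vstack([a,b]))"
```

```text
board frame: cross -0.2438 along 0.0715
```

View pics/s6.png

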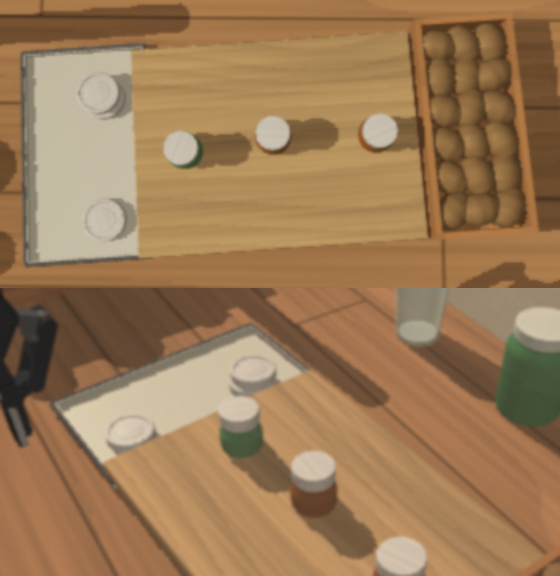

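All three lids are down in the tray: the far pair is stacked flat and the near one lies on the floor, both clear of the rim. The jars haven't moved and the arm is clear.

```bash
python3 -c "
from workcell import bot
print(bot.job_done())"
```

```text
the job is handed in; nothing more can be done
None
```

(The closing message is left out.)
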